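# Flux pump changeover

## Robot

A 7-joint arm with a two-finger parallel gripper is mounted at the origin on the work surface. World frame = base frame: x ahead of the robot, y to its left, z up, the work surface at z = 0. Lengths are in mm, angles in rad, forces in N, time in s.
With the tool pointing down it reaches from about 400 to 875 mm from the base axis. Payload 4.4 kg.
Tool frame: the origin (TCP) lies midway between the tips of the shut fingers; the grasp point (between the pads) lies 19 mm behind it; z points along the fingers, y is the line along which they close (so a half turn about z gives the same grasp; the last joint's range is limited). The gripper opens to 85 mm and grips with 20 to 120 N. Pads are 22 mm wide; open, the fingers measure 114 mm over their backs; the gripper's body (76 mm by 85 mm) begins 54 mm behind the grasp point. The pads swing forward as they close: fully open they stand 13 mm farther back than shut.
Start: joints at [-1.187, 0.628, 0.038, 1.517, -0.027, 0.996, -0.02], TCP at [282.59, 585.372, 231.313] pointing down, gripper open.
Joint ranges: [-3.06, 3.06], [-0.37, 2.12], [-1.25, 1.32], [0.18, 2.47], [-1.1, 4.24], [0.23, 1.98], [-2.94, 2.94]. Speed limits (rad/s): [2.57, 2.57, 3.14, 3.14, 3.14, 3.14, 3.14].

## Interface

Orientations are given as [roll, pitch, yaw] about the fixed x, y, z axes, in that order (R = Rz(yaw) Ry(pitch) Rx(roll)).
In Python, from cell import readout, optics, order gives the robot as it stands.
- The arm moves only by the shell command python3 -m jog 'ROWS'. ROWS is a JSON object of lists of equal length, an entry for each row: "claw": the opening, from 0 (shut) to 1 (fully open); "xyz": the shift along the tool's x, y, z each as a share of 0.1 m, from -1 to 1, a list of three; "twist": the turn, a rotation vector about the tool's x, y, z each as a share of 180 degrees, from -1 to 1, a list of three. A call has 1 to 12 rows; each row shifts and turns the commanded pose from where the row before left it, along the tool's axes as they then stand; what a row does not reach is not made up. A row lasts 1/8 s, in which the tool goes at most 62.5 mm and 10.7 degrees, less where a joint would pass 70% of its speed; a pose out of reach is approached as far as the arm can. A call with a number of a shift or a turn outside -1 to 1 is refused whole. A call with a gripper value outside its range is refused whole. The fingers move at their own pace and stop on an object; the grip force is fixed at half the most. Time passes only in rows, so rows that do not move let the fingers close. It gives the time, the measured TCP pose, the force, the opening and the grip force at its end, in the units of the state.
- readout.read_state(): the state, without advancing time (a new reading comes with each control period).
- optics.get_image(name): name is "side" or "top"; returns a dict with "color" (420x560x3 uint8, red, green, blue), "fovy" (degrees; the focal length in pixels is half the picture's height over the tangent of half this angle, whatever the lens; pixels are square), "cx", "cy" (the principal point, pixels), "view" (4x4, takes a point from world to camera coordinates). Camera axes: x right, y up, looking along -z (the intrinsics and any distortion apply to the point x, -y, -z); pixel columns grow to the right and rows downward; lengths in mm; the calibration is good to about 2 mm. A picture is of the moment at which its call begins. There is no depth.
- order.finish_job(): hands the job in; it is judged then, once.
Trained networks look in the newest picture that a camera, given by its name, has taken for a name from the list of things; names that differ only in an ending like _2 or _b are one class to them, and where a whole thing is asked for, a point or a joint stands for the part that bears it (a point fixed in the world has none). Each returns a list of dicts, best first, with "score" (0 to 1); they miss things now and then, are a little off and sometimes report something else, mostly with a low value. They report only what shows in the picture. A call takes as long as a camera call. They do not tell look-alikes from the thing itself.
- optics.boxes_of(camera, label): "rect" ([left, top, width, height] in pixels, round what is visible of it).
The state is a dict: "clock": time; "qpos": joint angles; "qd": joint speeds; "tau": joint torques, N m; "eef_pos": TCP position; "tool_rot": TCP orientation; "force": force on the tool from outside, world axes, zero at the start; "torque": the same for the moment, N m; "width": finger opening in mm; "gripper_force": force on a finger pad.
Only numpy, scipy, OpenCV 4.12 (cv2) and the standard library are available. Lean on these libraries where they do the work, as an engineer would, in place of code of your own. Each camera call takes 0.05 s, during which the arm holds its last target. There are 200 camera calls.

## Task

Change the flux pump over to the new batch: screw the steel elbow clockwise (seen from above) further onto its stub, let its spout pass the yellow mark once and stop when it comes round to the mark the second time, and only then prime the pump by turning its crank exactly three full turns clockwise. The open amber flasks hold the old batch's samples: close each one with a stopper from the white stand, pushed fully home, and stand them all upright in the blue tray; do this before or after the pump work, and leave the roll of tape and the screwdriver where they are.

Things in the scene. Friction and masses are not known exactly. Their poses are not given: they have to be found in the camera images.
- stub (a point): point on the vertical axis of the brass threaded stub, at deck height. The pump is a red fixed housing 150 x 360 mm with a flat deck 85 mm above the bench; the crank stands at its other end, 210 mm from this axis. The elbow turns about this vertical axis.
- elbow (a joint): turn of the elbow on the stub, rad: grows clockwise seen from above (screwing on), starts between -0.5 and 0.5, thread jams at 12.4. It sinks 3 mm a turn. Stiff: needs 0.15 N m, stays where it is left.
- elbow_tip (a point): centre of the spout's mouth (blue lip), 72 mm from the stub axis. The elbow is a vertical steel body 30 mm dia (38 mm at its foot), 42 mm high, with a level spout 20 mm dia (lip 25 mm) leaving it 26 mm above its foot. The spout's axis is about 129 mm above the bench at the start. Push the spout sideways with the fingers or pinch it.
- mark: white collar plate 112 mm dia, 3 mm thick, flat on the deck, origin on the stub axis at deck height, fixed, no obstacle. Its yellow wedge lies along its own +x axis, 36 to 84 mm off the axis; the spout must point above it. Its direction varies: 1.7 to 4.5 rad clockwise from where joint elbow is 0, so the second arrival is at joint elbow 8.0 to 10.8.
- crank_axis (a point): point on the crank's vertical axis, 99 mm above the bench.
- crank (a joint): turn of the crank, rad: 0 at the start, grows clockwise seen from above. Needs 0.12 N m, stays where it is left. The pointing direction at the start is different each time.
- crank_grip (a point): middle of the crank's upright black handle, 60 mm from the crank axis, 139 mm above the bench. The handle is 22 mm dia, from 113 to 161 mm above the bench, and spins freely on its pin, so it can be gripped from above and led round in a circle without turning the wrist. The crank arm under it is 18 mm wide with its top 113 mm above the bench.
- tray: blue square tray, fixed, 185 mm outside, walls 5 mm thick and 32 mm high, floor 5 mm thick. Origin: centre of its underside; sides along its x and y axes. Up to three flasks stand well 80 mm apart.
- stand: white stopper stand, fixed, 70 x 190 x 36 mm, three 28 mm square holes along its own y axis at -60, 0 and +60 mm. Origin: centre of its underside.
- flask0: amber glass flask, loose, 0.26 to 0.42 kg, 112 mm high: body 62 mm dia up to 55 mm, shoulder up to 74 mm, then a straight neck 36 mm dia with a 26 mm bore, open at the top, 38 mm deep. Origin: centre of its underside, z up. Two or three of the flasks are there. It can be carried by its neck.
- flask0_rim (a point): centre of this flask's mouth, 112 mm above its underside: a stopper's origin belongs here.
- flask1: amber glass flask, loose, 0.26 to 0.42 kg, 112 mm high: body 62 mm dia up to 55 mm, shoulder up to 74 mm, then a straight neck 36 mm dia with a 26 mm bore, open at the top, 38 mm deep. Origin: centre of its underside, z up. Two or three of the flasks are there. It can be carried by its neck.
- flask1_rim (a point): centre of this flask's mouth, 112 mm above its underside: a stopper's origin belongs here.
- flask2: amber glass flask, loose, 0.26 to 0.42 kg, 112 mm high: body 62 mm dia up to 55 mm, shoulder up to 74 mm, then a straight neck 36 mm dia with a 26 mm bore, open at the top, 38 mm deep. Origin: centre of its underside, z up. Two or three of the flasks are there. It can be carried by its neck.
- flask2_rim (a point): centre of this flask's mouth, 112 mm above its underside: a stopper's origin belongs here.
- stopper0: tapered stopper, loose, 50 g: orange head 32 mm dia and 28 mm high over a black plug 26 mm long that tapers from 24 to 16 mm dia. Origin: centre of the head's underside (where it meets the plug), z up towards the head. At the start it hangs in the stand, head on the stand's top. Any stopper fits any flask; with two flasks one stopper is spare.
- stopper1: tapered stopper, loose, 50 g: orange head 32 mm dia and 28 mm high over a black plug 26 mm long that tapers from 24 to 16 mm dia. Origin: centre of the head's underside (where it meets the plug), z up towards the head. At the start it hangs in the stand, head on the stand's top. Any stopper fits any flask; with two flasks one stopper is spare.
- stopper2: tapered stopper, loose, 50 g: orange head 32 mm dia and 28 mm high over a black plug 26 mm long that tapers from 24 to 16 mm dia. Origin: centre of the head's underside (where it meets the plug), z up towards the head. At the start it hangs in the stand, head on the stand's top. Any stopper fits any flask; with two flasks one stopper is spare.
- tape: yellow roll of tape, 90 mm dia, 24 mm high, lying flat; a bystander, to be left alone. Origin: on its underside.
- driver: red-handled screwdriver lying on the bench; a bystander, to be left alone. Origin: on its underside.
Things that resemble listed ones, but are neither listed nor needed, are in the scene too. Leave any green or turquoise look-alike of the flask2 alone.

How it is judged:
By the outcome, as a careful person would: the job done as asked, in the order asked, and still so for the second after the job is handed in, with the robot touching nothing.
Of flask0, flask1, flask2 only 2 to 3 are there at a start; the rules pass over those that are not, and their reading is None.
At some moment in a run one of flask0, flask1, flask2 may be knocked a few centimetres aside while the robot is not near it.
It also fails if it takes over 210 s, if anything falls off the work surface, if the arm or the gripper's body presses on something with over 40 N, if the wrist force passes 120 N, or if a joint passes its speed limit or range.

## Working session

There is one attempt and no reset: what is moved stays moved. The work goes in short steps, Python scripts to look and compute and a shell command to move; the robot and the scene stay as the last step left them, time stands still between calls to the robot, and variables do not carry over. Pictures are saved under pics/ and viewed, at most 14 in all, crops included, and the job is handed in when it is done.

```bash
ls; mkdir -p pics; python3 - <<'E'
from cell import readout, optics, order
import cv2
s=readout.read_state()
print({k:s[k] for k in('clock','eef_pos','tool_rot','force','width')})
for n in('top','side'):
    im=optics.get_image(n)
    cv2.imwrite(f'pics/{n}0.png',im['color'][:,:,::-1])
    print(n,{k:im[k] for k in im if k!='color'})
    for l in ['elbow','elbow_tip','mark','crank','crank_grip','tray','stand','flask0','stopper0','tape','driver']:
        print(l,[(b['rect'],round(b['score'],2)) for b in optics.boxes_of(n,l)])
E
```

```text
pics
{'clock': 0.0, 'eef_pos': array([282.28650629, 584.79578429, 230.38287161]), 'tool_rot': array([-3.13964978e+00,  2.47423544e-05,  2.69183463e+00]), 'force': array([-0.29003335,  0.63824048,  0.04173705]), 'width': 85.41570289036545}
top {'fovy': 50.702792518485374, 'cx': 279.6235548491954, 'cy': 207.00673894194784, 'view': array([[-9.02143425e-03, -9.99918018e-01,  9.08690217e-03,
         1.12224678e-01],
       [ 9.89555196e-01, -7.61974536e-03,  1.43952959e-01,
        -5.57203191e+02],
       [-1.43871918e-01,  1.02906534e-02,  9.89542810e-01,
        -1.04400443e+03],
       [ 0.00000000e+00,  0.00000000e+00,  0.00000000e+00,
         1.00000000e+00]])}
elbow [([92.1, 186.1, 29.0, 42.2], 0.71), ([93.5, 198.5, 47.5, 46.4], 0.37)]
elbow_tip [([92.7, 186.0, 23.6, 44.2], 0.63), ([311.7, 194.2, 30.1, 30.2], 0.35)]
mark [([92.7, 195.7, 50.1, 48.7], 0.97)]
crank [([193.8, 227.8, 21.2, 35.8], 0.76), ([189.4, 219.0, 28.6, 44.3], 0.61), ([217.9, 117.4, 9.3, 77.5], 0.59)]
crank_grip [([197.0, 227.5, 18.3, 34.2], 0.85), ([314.7, 195.5, 28.3, 27.9], 0.63), ([343.9, 237.8, 29.7, 25.6], 
[... 1170 characters left out ...]
.1, 163.0, 31.4, 22.8], 0.91), ([204.1, 165.1, 38.7, 22.8], 0.69)]
crank_grip [([204.8, 166.8, 30.1, 23.2], 0.64), ([192.4, 118.6, 74.6, 121.1], 0.52)]
tray [([261.0, 340.0, 150.7, 80.0], 0.7)]
stand [([314.9, 233.0, 80.8, 78.6], 0.76), ([203.0, 166.6, 40.2, 26.1], 0.72)]
flask0 [([373.7, 209.9, 32.4, 48.3], 0.87), ([224.8, 235.1, 33.1, 52.0], 0.78), ([169.0, 308.9, 36.6, 64.1], 0.74), ([251.5, 286.3, 36.7, 62.2], 0.71), ([192.1, 120.3, 75.1, 117.2], 0.54)]
stopper0 [([362.9, 264.0, 23.2, 22.9], 0.65), ([334.6, 229.3, 15.2, 21.3], 0.61), ([348.2, 247.0, 15.9, 21.0], 0.53)]
tape [([265.0, 214.6, 36.4, 33.1], 0.8)]
driver [([271.5, 186.3, 73.5, 22.4], 0.74), ([211.5, 114.2, 30.1, 27.9], 0.43)]
```

```bash
python3 - <<'E'
import cv2
a=cv2.imread('pics/top0.png');cv2.imwrite('pics/top0b.png',cv2.resize(a[90:370,60:480],(800,533),interpolation=cv2.INTER_CUBIC))
a=cv2.imread('pics/side0.png');cv2.imwrite('pics/side0b.png',cv2.resize(a[95:420,130:530],(738,600),interpolation=cv2.INTER_CUBIC))
E
```

```text
(no output)
```

View pics/top0b.png

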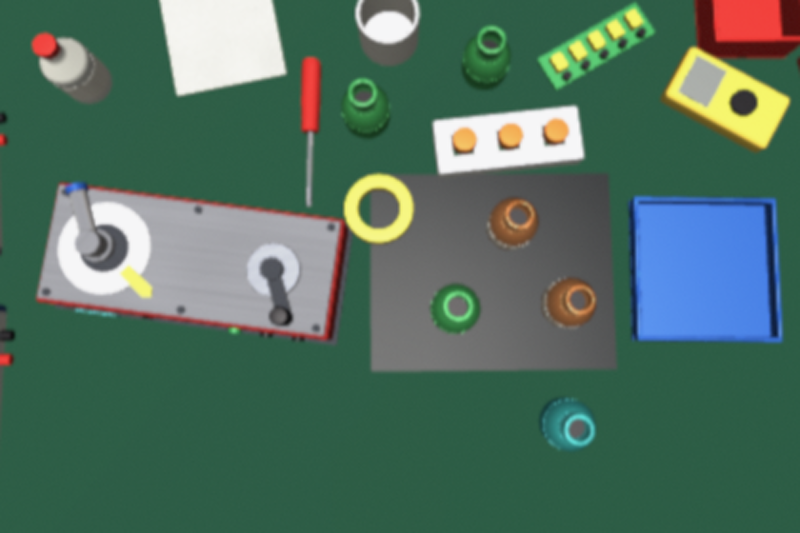

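View pics/side0b.png

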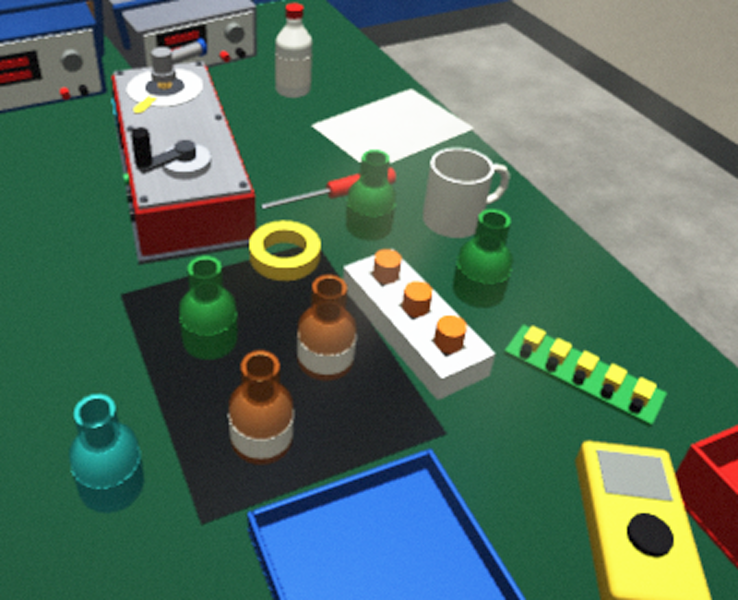

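The amber flasks are at top-image crop (513,218) and (572,300). The look-alikes are two dark green flasks at (487,55) and (365,107), one light green on the mat at (456,307), and one turquoise at (568,424). Only the two ambers fit the description. I'll enlarge them to confirm.

```bash
cat > h.py <<'E'
import numpy as np, cv2
from cell import readout, optics, order
from scipy.optimize import least_squares
def cam(n):
    im=optics.get_image(n); im['f']=im['color'].shape[0]/2/np.tan(np.radians(im['fovy'])/2); return im
def proj(im,p):
    p=np.atleast_2d(p); c=p@im['view'][:3,:3].T+im['view'][:3,3]
    return np.c_[im['cx']+im['f']*c[:,0]/-c[:,2], im['cy']+im['f']*c[:,1]/c[:,2]]
def plane(im,uv,z):
    R,t=im['view'][:3,:3],im['view'][:3,3]
    d=R.T@np.array([(uv[0]-im['cx'])/im['f'],-(uv[1]-im['cy'])/im['f'],-1]); o=-R.T@t
    return (o+d*(z-o[2])/d[2])
def tri(ims,uvs):
    r=least_squares(lambda p:np.concatenate([proj(i,p)[0]-u for i,u in zip(ims,uvs)]),[500,0,100]); return r.x,np.abs(r.fun).max()
def crop(im,x,y,w,h,s,fn):
    a=im['color'][y:y+h,x:x+w,::-1]; a=cv2.resize(a,(w*s,h*s),interpolation=cv2.INTER_CUBIC); 
    if fn: cv2.imwrite(fn,a)
    return a
def st():
    s=readout.read_state(); print(round(s['clock'],2),'pos',np.round(s['eef_pos'],1),'rpy',np.round(s['tool_rot'],3),'F',np.round(s['force'],1),'w',round(s['width'],1),'g',round(s['gripper_force'],1)); return s
E
python3 - <<'E'
from h import *
t=cam('top');s=cam('side')
a=crop(t,285,145,100,120,5,None);b=crop(s,240,230,75,120,4,None)
b=cv2.copyMakeBorder(b,0,120,0,0,cv2.BORDER_CONSTANT);cv2.imwrite('pics/fl.png',np.hstack([a,b]))
crop(t,84,180,160,100,5,'pics/pump.png')
E
```

```text
(no output)
```

View pics/fl.png

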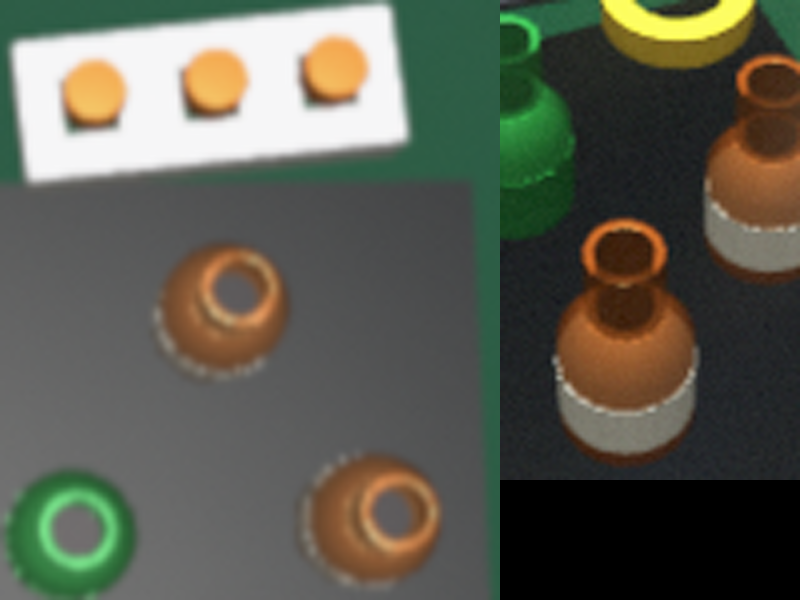

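View pics/pump.png

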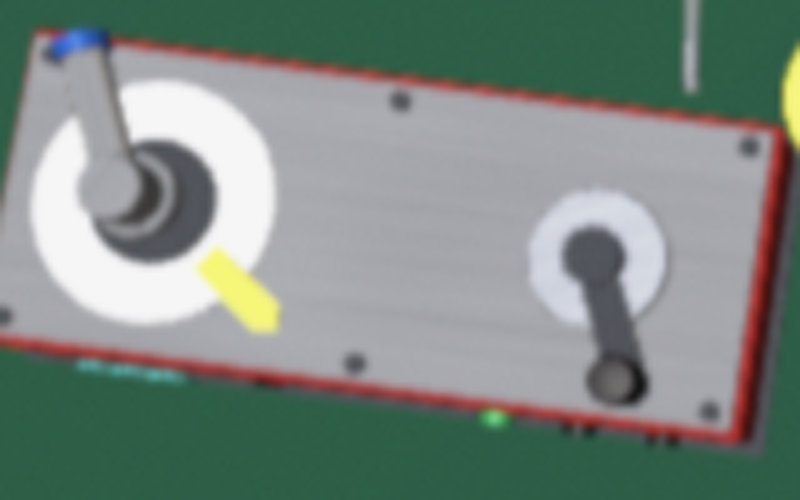

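```bash
cat > m.py <<'E'
from h import *
t=cam('top');s=cam('side')
r=lambda *a:print(a[0],*[np.round(x,1) for x in a[1:]])
r('A',plane(t,(333.2,202.4),112),plane(s,(308.25,251.2),112),tri([t,s],[(333.2,202.4),(308.25,251.2)])[0])
r('B',plane(t,(364.8,247.2),112),plane(s,(271,293.2),112),tri([t,s],[(364.8,247.2),(271,293.2)])[0])
for u in [(303.8,163.4),(328.2,161.4),(352,158.8)]: r('stop',plane(t,u,64))
# side stopper tops from side0b crop (scale 1.845)
for u in [(387,258),(418,292),(450,327)]: r('stopS',plane(s,(130+u[0]/1.845,95+u[1]/1.846),64))
C=plane(t,(114.6,220.2),88);r('collar',C)
p=lambda x,y:(84+x/5,180+y/5)
for u in [(210,258),(272,322),(265,316)]: 
    w=plane(t,p(*u),88);r('wedge',w,np.degrees(np.arctan2(*(w-C)[1::-1])))
r('body top',plane(t,p(109,187),145));r('lip',plane(t,p(80,42),129),plane(t,p(80,42),137))
K=plane(t,p(593,255),117);r('crank ax',K);G=plane(t,p(612,380),161);r('grip',G,np.linalg.norm((G-K)[:2]),np.linalg.norm((C-K)[:2]))
# pump deck corners
for u in [(40,32),(785,130),(738,432),(-20,338)]: r('deck',plane(t,p(*u),85))
for u in [(632,197),(776,197),(781,342),(634,342)]: r('tray',plane(t,(60+u[0]/1.905,90+u[1]/1.905),32))
for u in [(13,42),(390,4),(410,140),(27,183)]: r('stand',plane(t,(285+u[0]/5,145+u[1]/5),36))
st()
E
python3 m.py
```

```text
A [ 556.5 -126.5  112. ] [ 554.8 -130.1  112. ] [ 556.7 -126.9  108.5]
B [ 453.6 -195.2  112. ] [ 453.7 -197.8  112. ] [ 454.2 -195.8  109.6]
stop [660.3 -64.   64. ]
stop [ 664.9 -123.4   64. ]
stop [ 671.  -181.6   64. ]
stopS [661.2 -66.4  64. ]
stopS [ 665.9 -128.3   64. ]
stopS [ 670.4 -186.    64. ]
collar [522.3 379.   88. ]
wedge [495.5 351.6  88. ] -134.3
wedge [465.7 321.9  88. ] -134.7
wedge [468.5 325.2  88. ] -135.0
body top [521.9 377.8 145. ]
lip [589.7 400.1 129. ] [588.2 396.9 137. ]
crank ax [492.8 170.1 117. ]
grip [435.2 153.9 161. ] 59.8 211.0
deck [603.  436.6  85. ]
deck [553.8  86.4  85. ]
deck [413.7 107.5  85. ]
deck [459.7 456.8  85. ]
tray [ 590.3 -283.3   32. ]
tray [ 589.  -471.7   32. ]
tray [ 401.6 -464.9   32. ]
tray [ 403.3 -277.3   32. ]
stand [693.1 -25.8  36. ]
stand [ 711.5 -215.4   36. ]
stand [ 641.7 -222.8   36. ]
stand [621.2 -31.9  36. ]
1.4 pos [282.6 585.4 231.3] rpy [ 3.142 -0.     2.692] F [ 0.3 -0.6 -0.8] w 85.7 g 0.0
```

The enlarged crop confirms two amber flasks: rim A at top pixel (333,202) and rim B at (365,247). The spout lip is at pixel (100,188), the wedge runs toward (138,244), and the crank handle is at (206,256). Next I'll check the clearance to the power supplies.

```bash
python3 - <<'E'
from h import *
t=cam('top');s=cam('side')
a=crop(t,0,120,110,200,3,None);b=crop(s,80,70,156,200,3,None)
cv2.imwrite('pics/sup.png',np.hstack([a,b]))
E
```

```text
(no output)
```

View pics/sup.png

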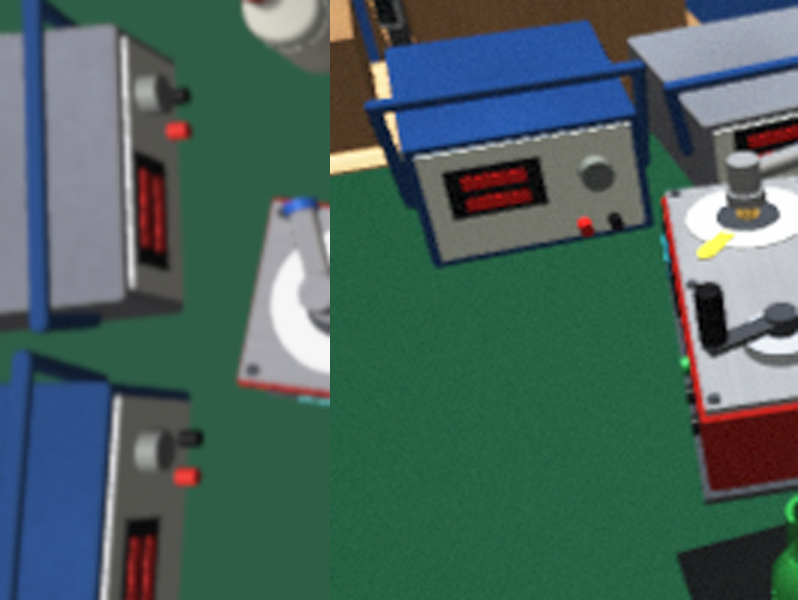

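```bash
python3 -m jog '{"claw":[1,1,1,1,1,1,1,1,1,1,1,1],"xyz":[[-0.25,-0.04,0],[-0.484,-0.0744,0],[-0.484,-0.0744,0],[-0.484,-0.0744,0],[-0.484,-0.0744,0],[-0.484,-0.0744,0],[-0.484,-0.0744,0],[-0.234,-0.0344,0],[0,0,0],[0,0,0],[0,0,0],[0,0,0]],"twist":[[0,0,0],[0,0,0],[0,0,0],[0,0,0],[0,0,0],[0,0,0],[0,0,0],[0,0,-0.0476],[0,0,-0.0476],[0,0,-0.0476],[0,0,-0.0476],[0,0,-0.0476]]}'; python3 -c "
from h import *
s=st();print(np.round(s['qpos'],3))"
```

```text
clock: 3.0
eef_pos: [565.1, 391.1, 231.2]
tool_rot: [3.142, -0.0, -2.839]
force: [0.5, -0.2, -0.2]
width: 85.4
gripper_force: 0.0
3.0 pos [565.1 391.1 231.2] rpy [ 3.142 -0.    -2.839] F [ 0.5 -0.2 -0.2] w 85.4 g 0.0
[-0.555  0.689 -0.166  1.396  0.121  1.066  1.131]
```

```bash
python3 -m jog '{"claw":[0.7,0.7,0.7,0.7,0,0,0,0,0,0],"xyz":[[0,0,0.4],[0,0,0.4],[0,0,0.31],[0,0,0.1],[0,0,0],[0,0,0],[0,0,0],[0,0,0],[0,0,0],[0,0,0]],"twist":[[0,0,0],[0,0,0],[0,0,0],[0,0,0],[0,0,0],[0,0,0],[0,0,0],[0,0,0],[0,0,0],[0,0,0]]}'; python3 -c "
from h import *
t=cam('top');s=cam('side');cv2.imwrite('pics/g1.png',np.hstack([crop(t,60,160,100,100,4,None),crop(s,180,60,100,100,4,None)]))"
```

```text
clock: 4.25
eef_pos: [566.1, 392.8, 111.9]
tool_rot: [3.139, 0.004, -2.844]
force: [-0.1, 2.9, 5.7]
width: 18.2
gripper_force: 58.8
```

View pics/g1.png

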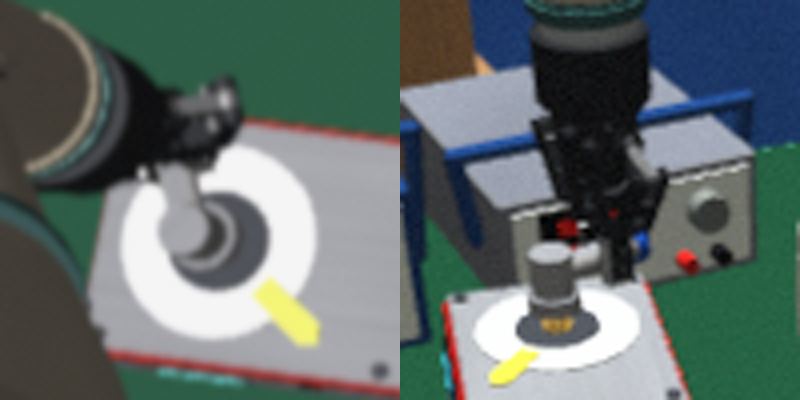

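The spout is pinched (width 18 mm) and the grip looks centred. Starting the first stroke.

```bash
python3 -m jog '{"claw":[0,0,0,0,0,0,0,0],"xyz":[[0.0017,-0.0392,0.0004],[0.0068,-0.0781,0.0008],[0.0068,-0.0781,0.0008],[0.0068,-0.0781,0.0008],[0.0068,-0.0781,0.0008],[0.0068,-0.0781,0.0008],[0.0068,-0.0781,0.0008],[0.0068,-0.0781,0.0008]],"twist":[[0,0,0.0278],[0,0,0.0556],[0,0,0.0556],[0,0,0.0556],[0,0,0.0556],[0,0,0.0556],[0,0,0.0556],[0,0,0.0556]]}'; python3 -c "
from h import *
s=st();print(np.round(s['qpos'],3));p=s['eef_pos'][:2]-[522.3,378.3];print(np.hypot(*p),np.degrees(np.arctan2(p[1],p[0])),np.degrees(s['tool_rot'][2]))"
```

```text
clock: 5.35
eef_pos: [546.5, 342.9, 111.1]
tool_rot: [3.137, -0.003, 2.125]
force: [0.5, 7.5, 3.9]
width: 18.4
gripper_force: 58.4
5.35 pos [546.5 342.9 111.1] rpy [ 3.137e+00 -3.000e-03  2.125e+00] F [0.5 7.5 3.9] w 18.4 g 58.4
[-0.722  0.768  0.203  1.645 -0.212  0.745  0.135]
42.85017813107489 -55.61790577982777 121.76335336980188
```

```bash
python3 -m jog '{"claw":[0,0,0,0,0,0,0,0,0,0,0],"xyz":[[0.0068,-0.0781,0.0008],[0.0068,-0.0781,0.0008],[0.0068,-0.0781,0.0008],[0.0068,-0.0781,0.0008],[0.0068,-0.0781,0.0008],[0.0068,-0.0781,0.0008],[0.0068,-0.0781,0.0008],[0.0068,-0.0781,0.0008],[0.0068,-0.0781,0.0008],[0.0068,-0.0781,0.0008],[0,0,0]],"twist":[[0,0,0.0556],[0,0,0.0556],[0,0,0.0556],[0,0,0.0556],[0,0,0.0556],[0,0,0.0556],[0,0,0.0556],[0,0,0.0556],[0,0,0.0556],[0,0,0.0556],[0,0,0]]}'; python3 -c "
from h import *
s=st();print(np.round(s['qpos'],3));p=s['eef_pos'][:2]-[522.3,378.3];print(np.hypot(*p),np.degrees(np.arctan2(p[1],p[0])),np.degrees(s['tool_rot'][2]))"
```

```text
clock: 6.72
eef_pos: [483.1, 364.6, 110.3]
tool_rot: [-3.14, -0.008, 0.384]
force: [6.1, 6.9, 3.7]
width: 18.1
gripper_force: 58.9
6.72 pos [483.1 364.6 110.3] rpy [-3.14  -0.008  0.384] F [6.1 6.9 3.7] w 18.1 g 58.9
[-1.096  0.821  0.686  1.774 -0.704  0.799 -1.244]
41.51667814578933 -160.73563847975177 21.983804051812644
```

```bash
python3 -m jog '{"claw":[0.7,0.7,0.7,0.7,0.7,0.7,0.7,0.7,0.7,0.7,0.7,0.7],"xyz":[[0,0,0],[0,0,0],[0,0,-0.3],[0,0,-0.2],[0,0,0],[0,0,0],[0,0,0],[0,0,0],[0,0,0],[0,0,0],[0,0,0],[0,0,0]],"twist":[[0,0,0],[0,0,0],[0,0,0],[0,0,0],[0,0,-0.0588],[0,0,-0.0588],[0,0,-0.0588],[0,0,-0.0588],[0,0,-0.0588],[0,0,-0.0588],[0,0,-0.0588],[0,0,-0.0588]]}' && python3 -m jog '{"claw":[0.7,0.7,0.7,0.7,0.7,0.7,0.7,0.7,0.7,0.7],"xyz":[[0,0,0],[0,0,0],[0,0,0],[0,0,0],[0,0,0],[0,0,0],[0,0,0],[0,0,0],[0,0,0],[0,0,0]],"twist":[[0,0,-0.0588],[0,0,-0.0588],[0,0,-0.0588],[0,0,-0.0588],[0,0,-0.0588],[0,0,-0.0588],[0,0,-0.0588],[0,0,-0.0588],[0,0,-0.0592],[0,0,0]]}'; python3 -c "
from h import *
s=st();print(np.round(s['qpos'],3));p=s['eef_pos'][:2]-[522.3,378.3];print(np.hypot(*p),np.degrees(np.arctan2(p[1],p[0])),np.degrees(s['tool_rot'][2]))"
```

```text
clock: 8.22
eef_pos: [480.2, 360.5, 159.0]
tool_rot: [-3.141, 0.001, 1.866]
force: [0.1, 0.4, 0.1]
width: 59.7
gripper_force: 0.0
clock: 9.48
eef_pos: [480.5, 360.3, 158.9]
tool_rot: [-3.141, -0.001, -2.761]
force: [0.1, 0.5, 0.1]
width: 59.9
gripper_force: 0.0
9.47 pos [480.5 360.3 158.9] rpy [-3.141e+00 -1.000e-03 -2.761e+00] F [0.1 0.5 0.1] w 59.9 g 0.0
[-0.597  0.645 -0.149  1.729  0.128  0.777  1.144]
45.48347418195741 -156.71063288449133 -158.22155904585978
```

```bash
python3 -m jog '{"claw":[0.7,0.7,0.7,0,0,0,0,0,0],"xyz":[[-0.039,0.024,0.2],[0,0,0.2],[0,0,0.1],[0,0,0],[0,0,0],[0,0,0],[0,0,0],[0,0,0],[0,0,0]],"twist":[[0,0,0],[0,0,0],[0,0,0],[0,0,0],[0,0,0],[0,0,0],[0,0,0],[0,0,0],[0,0,0]]}' && python3 -m jog '{"claw":[0,0,0,0,0,0,0,0,0,0,0,0],"xyz":[[-0.0017,0.0382,0.0004],[-0.0067,0.0764,0.0008],[-0.0067,0.0764,0.0008],[-0.0067,0.0764,0.0008],[-0.0067,0.0764,0.0008],[-0.0067,0.0764,0.0008],[-0.0067,0.0764,0.0008],[-0.0067,0.0764,0.0008],[-0.0067,0.0764,0.0008],[-0.0067,0.0764,0.0008],[-0.0067,0.0764,0.0008],[-0.0067,0.0764,0.0008]],"twist":[[0,0,0.0278],[0,0,0.0556],[0,0,0.0556],[0,0,0.0556],[0,0,0.0556],[0,0,0.0556],[0,0,0.0556],[0,0,0.0556],[0,0,0.0556],[0,0,0.0556],[0,0,0.0556],[0,0,0.0556]]}'&& python3 -m jog '{"claw":[0,0,0,0,0,0,0],"xyz":[[-0.0067,0.0764,0.0008],[-0.0067,0.0764,0.0008],[-0.0067,0.0764,0.0008],[-0.0067,0.0764,0.0008],[-0.0067,0.0764,0.0008],[-0.0017,0.0382,0.0004],[0,0,0]],"twist":[[0,0,0.0556],[0,0,0.0556],[0,0,0.0556],[0,0,0.0556],[0,0,0.0556],[0,0,0.0278],[0,0,0]]}'; python3 -c "
from h import *
s=st();print(np.round(s['qpos'],3));p=s['eef_pos'][:2]-[524,380.4];print(np.hypot(*p),np.degrees(np.arctan2(p[1],p[0])),np.degrees(s['tool_rot'][2]))"
```

```text
clock: 10.6
eef_pos: [483.5, 364.9, 109.3]
tool_rot: [3.141, 0.001, -2.759]
force: [0.7, -1.5, 3.7]
width: 18.2
gripper_force: 58.5
clock: 12.1
eef_pos: [526.7, 424.3, 108.3]
tool_rot: [3.141, 0.001, 1.511]
force: [-0.9, -3.5, 2.8]
width: 18.4
gripper_force: 58.7
clock: 12.98
eef_pos: [561.2, 403.5, 107.7]
tool_rot: [3.141, 0.001, 0.555]
force: [-1.6, -2.9, 5.4]
width: 17.9
gripper_force: 58.9
12.97 pos [561.2 403.5 107.7] rpy [3.141e+00 1.000e-03 5.550e-01] F [-1.6 -2.9  5.4] w 17.9 g 58.9
[-1.016  0.928  0.681  1.504 -0.666  0.952 -1.151]
43.75128948512752 31.847891011171956 31.826319684213104
```

```bash
python3 -m jog '{"claw":[0.7,0.7,0.7,0.7,0.7,0.7,0.7,0.7,0.7,0.7,0.7,0.7],"xyz":[[0,0,0],[0,0,0],[0,0,-0.3],[0,0,-0.2],[0,0,0],[0,0,0],[0,0,0],[0,0,0],[0,0,0],[0,0,0],[0,0,0],[0,0,0]],"twist":[[0,0,0],[0,0,0],[0,0,0],[0,0,0],[0,0,-0.0588],[0,0,-0.0588],[0,0,-0.0588],[0,0,-0.0588],[0,0,-0.0588],[0,0,-0.0588],[0,0,-0.0588],[0,0,-0.0588]]}' && python3 -m jog '{"claw":[0.7,0.7,0.7,0.7,0.7,0.7,0.7,0.7,0.7,0.7],"xyz":[[0,0,0],[0,0,0],[0,0,0],[0,0,0],[0,0,0],[0,0,0],[0,0,0],[0,0,0],[0,0,0],[0,0,0]],"twist":[[0,0,-0.0588],[0,0,-0.0588],[0,0,-0.0588],[0,0,-0.0588],[0,0,-0.0588],[0,0,-0.0588],[0,0,-0.0588],[0,0,-0.0588],[0,0,-0.0592],[0,0,0]]}' && python3 -m jog '{"claw":[0.7,0.7,0.7,0,0,0,0,0,0],"xyz":[[0,0,0.2],[0,0,0.2],[0,0,0.1],[0,0,0],[0,0,0],[0,0,0],[0,0,0],[0,0,0],[0,0,0]],"twist":[[0,0,0],[0,0,0],[0,0,0],[0,0,0],[0,0,0],[0,0,0],[0,0,0],[0,0,0],[0,0,0]]}'; python3 -c "
from h import *
s=st();print(np.round(s['qpos'],3));p=s['eef_pos'][:2]-[524,380.4];print(np.hypot(*p),np.degrees(np.arctan2(p[1],p[0])),np.degrees(s['tool_rot'][2]))"
```

```text
clock: 14.48
eef_pos: [561.4, 404.6, 157.9]
tool_rot: [3.141, -0.0, 2.039]
force: [1.0, -0.3, -0.2]
width: 59.4
gripper_force: 0.0
clock: 15.72
eef_pos: [561.6, 404.3, 157.8]
tool_rot: [3.141, 0.0, -2.589]
force: [0.3, 0.3, -0.2]
width: 59.8
gripper_force: 0.0
clock: 16.85
eef_pos: [561.9, 404.5, 108.1]
tool_rot: [-3.141, 0.001, -2.587]
force: [1.3, 0.0, 2.6]
width: 18.4
gripper_force: 58.6
16.85 pos [561.9 404.5 108.1] rpy [-3.141e+00  1.000e-03 -2.587e+00] F [1.3 0.  2.6] w 18.4 g 58.6
[-0.597  0.825 -0.123  1.488  0.122  0.835  1.363]
44.95234633188683 32.413385475595405 -148.22041100417815
```

```bash
python3 -m jog '{"claw":[0,0,0,0,0,0,0,0,0,0,0,0],"xyz":[[0.0017,-0.0382,0.0004],[0.0067,-0.0764,0.0008],[0.0067,-0.0764,0.0008],[0.0067,-0.0764,0.0008],[0.0067,-0.0764,0.0008],[0.0067,-0.0764,0.0008],[0.0067,-0.0764,0.0008],[0.0067,-0.0764,0.0008],[0.0067,-0.0764,0.0008],[0.0067,-0.0764,0.0008],[0.0067,-0.0764,0.0008],[0.0067,-0.0764,0.0008]],"twist":[[0,0,0.0278],[0,0,0.0556],[0,0,0.0556],[0,0,0.0556],[0,0,0.0556],[0,0,0.0556],[0,0,0.0556],[0,0,0.0556],[0,0,0.0556],[0,0,0.0556],[0,0,0.0556],[0,0,0.0556]]}' && python3 -m jog '{"claw":[0,0,0,0,0,0,0,0],"xyz":[[0.0067,-0.0764,0.0008],[0.0067,-0.0764,0.0008],[0.0067,-0.0764,0.0008],[0.0067,-0.0764,0.0008],[0.0017,-0.0382,0.0004],[0.0017,-0.0382,0.0004],[0,-0.0076,0],[0,0,0]],"twist":[[0,0,0.0556],[0,0,0.0556],[0,0,0.0556],[0,0,0.0556],[0,0,0.0278],[0,0,0.0278],[0,0,0.0056],[0,0,0]]}'; python3 -m jog '{"claw":[0,0.7,0.7,0.7,0.7,0.7,0.7,0.7],"xyz":[[0,0,0],[0,0,0],[0,0,0],[0,0,-0.25],[0,0,-0.5],[0,0,-0.4],[0,0,0],[0,0,0]],"twist":[[0,0,0],[0,0,0],[0,0,0],[0,0,0],[0,0,0],[0,0,0],[0,0,0],[0,0,0]]}'; python3 -c "
from h import *
s=st();t=cam('top');s=cam('side');cv2.imwrite('pics/e2.png',np.hstack([crop(t,60,160,100,100,4,None),crop(s,180,90,100,100,4,None)]))"
```

```text
clock: 18.35
eef_pos: [529.3, 336.2, 107.1]
tool_rot: [3.141, 0.001, 1.682]
force: [-0.2, -3.1, 3.1]
width: 18.2
gripper_force: 58.9
clock: 19.35
eef_pos: [492.7, 348.6, 106.5]
tool_rot: [3.141, 0.002, 0.796]
force: [-2.1, -2.7, 5.1]
width: 18.1
gripper_force: 59.1
clock: 20.35
eef_pos: [492.4, 350.2, 220.5]
tool_rot: [-3.14, 0.001, 0.797]
force: [0.8, -0.2, -0.6]
width: 59.6
gripper_force: 0.0
20.35 pos [492.4 350.2 220.5] rpy [-3.14e+00  1.00e-03  7.97e-01] F [ 0.8 -0.2 -0.6] w 59.6 g 0.0
```

View pics/e2.png

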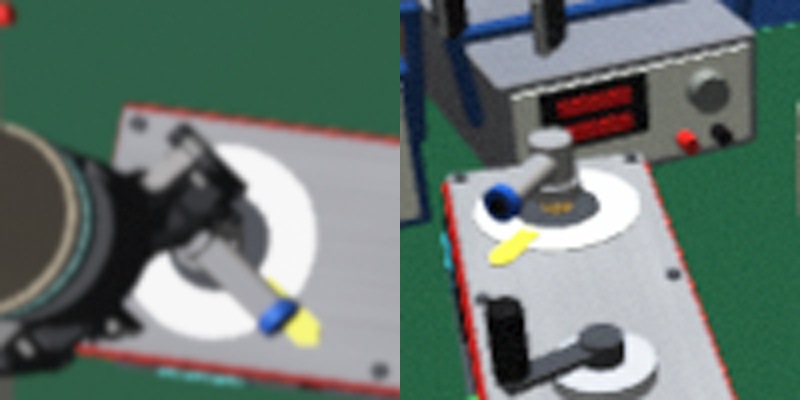

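```bash
python3 - <<'E'
from h import *
t=cam('top');s=cam('side')
C=np.array([522.3,378.6])
for z in(125,131):
    w=plane(t,(129.75,239),z)[:2]-C;print(z,np.hypot(*w),np.degrees(np.arctan2(w[1],w[0])))
# side: lip centre and wedge ends, same-camera bias
p=lambda x,y:(180+(x-400)/4,90+y/4)
c=plane(s,p(557,203),88)[:2]
print('collar',c)
for n,u,z in(('lip',(502,201),125),('w1',(532,236),88),('w2',(496,260),88),('bodytop',(550,138),141)):
    q=plane(s,p(*u),z)[:2];print(n,q,np.degrees(np.arctan2(*(q-c)[::-1])),np.hypot(*(q-c)))
E
```

```text
125 67.3028360788964 -133.97531180354764
131 69.03783215665959 -133.1130498532686
collar [524.19803039 379.22229212]
lip [476.90181454 330.02391425] -133.87069588469072 68.24523733818127
w1 [496.44569518 342.2694917 ] -126.90732469091222 46.21365132930771
w2 [466.44603034 321.18337028] -134.85802536514163 81.87679743800614
bodytop [522.39530283 372.57359239] -105.17042963375839 6.8887614797903955
```

```bash
python3 -m jog '{"claw":[0.7,0.7,0.7,0.7,0.7,0.7,0.7,0.7,0.7,0.7,0.7],"xyz":[[0,0,0],[0,0,0],[0,0,0],[0,0,0],[0,0,0],[0,0,0],[-0.3,-0.18,0],[-0.516,-0.33,0],[-0.5,-0.32,0],[-0.4,-0.23,0],[0,0,0]],"twist":[[0,0,-0.0556],[0,0,-0.0556],[0,0,-0.0556],[0,0,-0.0556],[0,0,-0.0556],[0,0,-0.0556],[0,0,0],[0,0,0],[0,0,0],[0,0,0],[0,0,0]]}'; python3 -c "
from h import *
s=st();print(np.round(s['qpos'],3),np.degrees(s['tool_rot'][2]));t=cam('top');s=cam('side')
for im in(t,s): print(proj(im,[[436.8,156.3,161],[436.8,156.3,139]]))
cv2.imwrite('pics/k1.png',np.hstack([crop(t,170,200,80,100,5,None),crop(s,180,130,80,100,5,None)]))"
```

```text
clock: 21.92
eef_pos: [436.4, 152.1, 221.1]
tool_rot: [-3.139, 0.001, 1.838]
force: [0.6, -0.1, -0.3]
width: 60.3
gripper_force: 0.0
21.93 pos [436.4 152.1 221.1] rpy [-3.139e+00  1.000e-03  1.838e+00] F [ 0.6 -0.1 -0.3] w 60.3 g 0.0
[-0.761  0.418  0.505  2.041 -0.291  0.753  0.19 ] 105.33131231099019
[[205.2840949  255.25985569]
 [206.86492612 255.62487139]]
[[205.55144214 165.19675648]
 [206.63103254 173.50593113]]
```

View pics/k1.png

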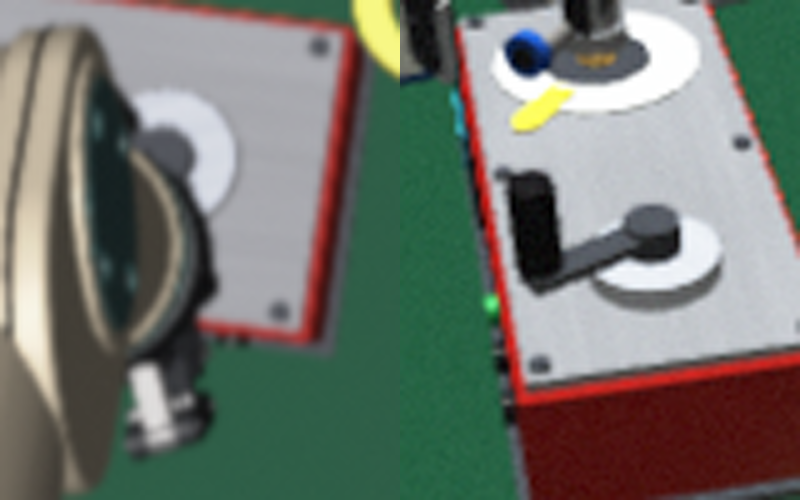

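```bash
python3 -m jog '{"claw":[0.7,0.7,0.7,0.7,0,0,0,0,0,0],"xyz":[[0.036,0.01,0.3],[0,0,0.4],[0,0,0.2],[0,0,0.09],[0,0,0],[0,0,0],[0,0,0],[0,0,0],[0,0,0],[0,0,0]],"twist":[[0,0,0],[0,0,0],[0,0,0],[0,0,0],[0,0,0],[0,0,0],[0,0,0],[0,0,0],[0,0,0],[0,0,0]]}'; python3 -c "
from h import *
s=st();print(np.round(s['qpos'],3),np.degrees(s['tool_rot'][2]))
K=np.array([494.6,172.5]);p=s['eef_pos'][:2]-K;print(np.hypot(*p),np.degrees(np.arctan2(p[1],p[0])))
ph=s['tool_rot'][2];x=np.array([np.cos(ph),np.sin(ph)]);y=np.array([np.sin(ph),-np.cos(ph)])
a0=np.arctan2(p[1],p[0])
for k in range(24):
    a=a0-k*np.pi/12;b=a-np.pi/12;d=60*np.array([np.cos(b)-np.cos(a),np.sin(b)-np.sin(a)])/100
    print('[%.3f,%.3f,0]'%(d@x,d@y),end=',')
"
```

```text
clock: 23.28
eef_pos: [436.0, 159.6, 122.9]
tool_rot: [-3.139, -0.001, 1.845]
force: [-5.1, -0.7, 6.5]
width: 20.9
gripper_force: 58.4
23.27 pos [436.  159.6 122.9] rpy [-3.139e+00 -1.000e-03  1.845e+00] F [-5.1 -0.7  6.5] w 20.9 g 58.4
[-0.668  0.579  0.375  2.131 -0.429  0.506  0.306] 105.71211160834247
60.03321185490265 -167.62730850478673
[0.154,0.029,0],[0.141,0.068,0],[0.118,0.102,0],[0.088,0.130,0],[0.051,0.148,0],[0.011,0.156,0],[-0.029,0.154,0],[-0.068,0.141,0],[-0.102,0.118,0],[-0.130,0.088,0],[-0.148,0.051,0],[-0.156,0.011,0],[-0.154,-0.029,0],[-0.141,-0.068,0],[-0.118,-0.102,0],[-0.088,-0.130,0],[-0.051,-0.148,0],[-0.011,-0.156,0],[0.029,-0.154,0],[0.068,-0.141,0],[0.102,-0.118,0],[0.130,-0.088,0],[0.148,-0.051,0],[0.156,-0.011,0],
```

```bash
python3 -m jog '{"claw":[0,0,0,0,0,0,0],"xyz":[[0.155,0.020,0],[0.145,0.060,0],[0.124,0.095,0],[0.095,0.124,0],[0.060,0.145,0],[0.020,0.155,0],[0,0,0]],"twist":[[0,0,0],[0,0,0],[0,0,0],[0,0,0],[0,0,0],[0,0,0],[0,0,0]]}'; python3 -m jog '{"claw":[0,0,0,0,0,0,0],"xyz":[[-0.020,0.155,0],[-0.060,0.145,0],[-0.095,0.124,0],[-0.124,0.095,0],[-0.145,0.060,0],[-0.155,0.020,0],[0,0,0]],"twist":[[0,0,0],[0,0,0],[0,0,0],[0,0,0],[0,0,0],[0,0,0],[0,0,0]]}'
```

```text
clock: 24.15
eef_pos: [481.5, 234.7, 123.0]
tool_rot: [3.137, -0.0, 1.845]
force: [1.4, 1.1, 2.5]
width: 20.5
gripper_force: 58.8
clock: 25.02
eef_pos: [552.1, 189.8, 122.9]
tool_rot: [-3.14, 0.001, 1.842]
force: [-3.5, -3.0, 6.6]
width: 20.4
gripper_force: 59.4
```

```bash
T='[[0,0,0],[0,0,0]]'; python3 -m jog '{"claw":[0,0,0,0,0,0,0,0,0,0,0,0],"xyz":[[-0.155,-0.020,0],[-0.145,-0.060,0],[-0.124,-0.095,0],[-0.095,-0.124,0],[-0.060,-0.145,0],[-0.020,-0.155,0],[0.020,-0.155,0],[0.060,-0.145,0],[0.095,-0.124,0],[0.124,-0.095,0],[0.145,-0.060,0],[0.155,-0.020,0]],"twist":[[0,0,0],[0,0,0],[0,0,0],[0,0,0],[0,0,0],[0,0,0],[0,0,0],[0,0,0],[0,0,0],[0,0,0],[0,0,0],[0,0,0]]}'; python3 -m jog '{"claw":[0,0,0,0,0,0,0,0,0,0,0,0],"xyz":[[0.155,0.020,0],[0.145,0.060,0],[0.124,0.095,0],[0.095,0.124,0],[0.060,0.145,0],[0.020,0.155,0],[-0.020,0.155,0],[-0.060,0.145,0],[-0.095,0.124,0],[-0.124,0.095,0],[-0.145,0.060,0],[-0.155,0.020,0]],"twist":[[0,0,0],[0,0,0],[0,0,0],[0,0,0],[0,0,0],[0,0,0],[0,0,0],[0,0,0],[0,0,0],[0,0,0],[0,0,0],[0,0,0]]}'; python3 -m jog '{"claw":[0,0,0,0,0,0,0,0,0,0,0,0],"xyz":[[-0.155,-0.020,0],[-0.145,-0.060,0],[-0.124,-0.095,0],[-0.095,-0.124,0],[-0.060,-0.145,0],[-0.020,-0.155,0],[0.020,-0.155,0],[0.060,-0.145,0],[0.095,-0.124,0],[0.124,-0.095,0],[0.145,-0.060,0],[0.155,-0.020,0]],"twist":[[0,0,0],[0,0,0],[0,0,0],[0,0,0],[0,0,0],[0,0,0],[0,0,0],[0,0,0],[0,0,0],[0,0,0],[0,0,0],[0,0,0]]}'
```

```text
clock: 26.52
eef_pos: [436.2, 158.6, 122.8]
tool_rot: [-3.14, 0.001, 1.843]
force: [-0.3, -2.7, 12.1]
width: 20.6
gripper_force: 59.9
clock: 28.02
eef_pos: [551.3, 193.0, 122.8]
tool_rot: [-3.139, -0.002, 1.846]
force: [-5.1, 1.2, 11.3]
width: 20.8
gripper_force: 60.0
clock: 29.52
eef_pos: [436.1, 158.7, 122.8]
tool_rot: [-3.14, 0.001, 1.843]
force: [-0.6, -2.7, 10.7]
width: 20.5
gripper_force: 59.9
```

```bash
python3 -m jog '{"claw":[0,0,0,0,0,0,0,0,0,0,0,0],"xyz":[[0.155,0.020,0],[0.145,0.060,0],[0.124,0.095,0],[0.095,0.124,0],[0.060,0.145,0],[0.020,0.155,0],[-0.020,0.155,0],[-0.060,0.145,0],[-0.095,0.124,0],[-0.124,0.095,0],[-0.145,0.060,0],[-0.155,0.020,0]],"twist":[[0,0,0],[0,0,0],[0,0,0],[0,0,0],[0,0,0],[0,0,0],[0,0,0],[0,0,0],[0,0,0],[0,0,0],[0,0,0],[0,0,0]]}'; python3 -m jog '{"claw":[0,0,0,0,0,0,0,0,0,0,0,0],"xyz":[[-0.155,-0.020,0],[-0.145,-0.060,0],[-0.124,-0.095,0],[-0.095,-0.124,0],[-0.060,-0.145,0],[-0.020,-0.155,0],[0.020,-0.155,0],[0.060,-0.145,0],[0.095,-0.124,0],[0.124,-0.095,0],[0.145,-0.060,0],[0.155,-0.020,0]],"twist":[[0,0,0],[0,0,0],[0,0,0],[0,0,0],[0,0,0],[0,0,0],[0,0,0],[0,0,0],[0,0,0],[0,0,0],[0,0,0],[0,0,0]]}'; python3 -m jog '{"claw":[0,0],"xyz":[[0,0,0],[0,0,0]],"twist":[[0,0,0],[0,0,0]]}'
```

```text
clock: 31.02
eef_pos: [551.3, 193.1, 122.8]
tool_rot: [-3.139, -0.002, 1.846]
force: [-4.9, 1.7, 11.0]
width: 20.7
gripper_force: 60.0
clock: 32.52
eef_pos: [436.1, 158.7, 122.8]
tool_rot: [-3.14, 0.001, 1.844]
force: [-1.0, -3.9, 10.7]
width: 20.3
gripper_force: 59.9
clock: 32.78
eef_pos: [435.6, 160.7, 122.8]
tool_rot: [-3.139, -0.002, 1.846]
force: [-3.0, 0.6, 12.5]
width: 20.8
gripper_force: 60.1
```

```bash
python3 -m jog '{"claw":[0.7,0.7,0.7,0.7,0.7,0.7,0.7,0.7,0.7,0.7,0.7,0.7],"xyz":[[0,0,0],[0,0,0],[0,0,-0.3],[0,0,-0.5],[0,0,-0.3],[-0.2,0.11,0],[-0.5,0.28,0],[-0.5,0.28,0],[-0.5,0.28,0],[-0.5,0.28,0],[-0.4,0.22,0],[-0.172,0.096,0]],"twist":[[0,0,0],[0,0,0],[0,0,0],[0,0,0],[0,0,0],[0,0,0],[0,0,0],[0,0,0],[0,0,0],[0,0,0],[0,0,0],[0,0,0]]}';python3 -m jog '{"claw":[0.7,0.7,0.7],"xyz":[[0,0,0],[0,0,0],[0,0,0]],"twist":[[0,0,0.0585],[0,0,0],[0,0,0]]}'; python3 -c "
from h import *
s=st();print(np.round(s['qpos'],3),np.degrees(s['tool_rot'][2]));t=cam('top');s=cam('side')
a=crop(t,90,190,140,100,5,None);cv2.imwrite('pics/k2.png',a)
a=crop(t,285,145,100,120,5,None);b=crop(s,240,210,75,120,4,None)
b=cv2.copyMakeBorder(b,0,120,0,0,cv2.BORDER_CONSTANT);cv2.imwrite('pics/fl2.png',np.hstack([a,b]))
p=lambda x,y:(90+x/5,190+y/5)
for n in('flask0','stopper0'): print(n,[(np.array(b['rect']),round(b['score'],2)) for b in optics.boxes_of('side',n)])
"
```

```text
clock: 34.28
eef_pos: [662.1, -68.7, 231.2]
tool_rot: [-3.14, 0.001, 1.842]
force: [-0.0, -0.2, -0.2]
width: 59.8
gripper_force: 0.0
clock: 34.65
eef_pos: [661.0, -64.8, 231.8]
tool_rot: [-3.141, -0.0, 1.664]
force: [0.4, -0.6, -0.2]
width: 59.6
gripper_force: 0.0
34.65 pos [661.  -64.8 231.8] rpy [-3.141 -0.     1.664] F [ 0.4 -0.6 -0.2] w 59.6 g 0.0
[-0.244  0.706  0.544  1.481 -0.394  1.065  0.48 ] 95.36816428489352
flask0 [(array([169.6, 309.9,  34.4,  61.5]), 0.97), (array([226.9, 235.2,  30.2,  55.1]), 0.92), (array([294.9, 242.5,  27.4,  57. ]), 0.89), (array([375.9, 210.9,  31. ,  48.7]), 0.76), (array([317.2, 174.1,  26.2,  48.6]), 0.68), (array([254.5, 287.1,  30.2,  60.9]), 0.6), (array([314.9, 232.6,  81.2,  79.7]), 0.55)]
stopper0 [(array([364.8, 264.8,  18.1,  22.2]), 0.88), (array([332.8, 229.8,  15.5,  16.7]), 0.64)]
```

View pics/k2.png

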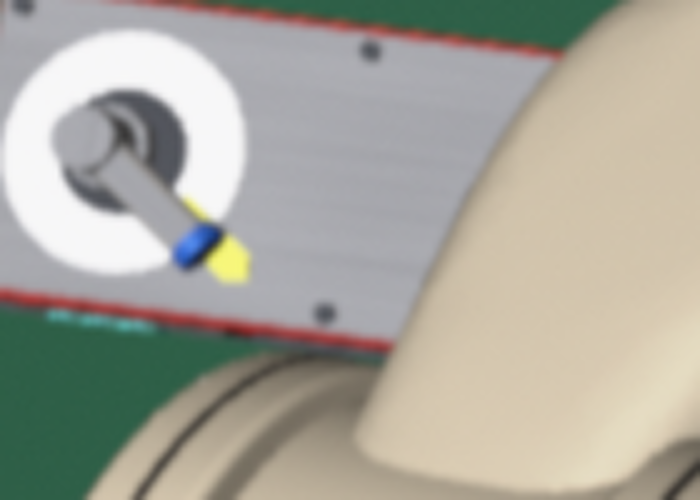

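View pics/fl2.png

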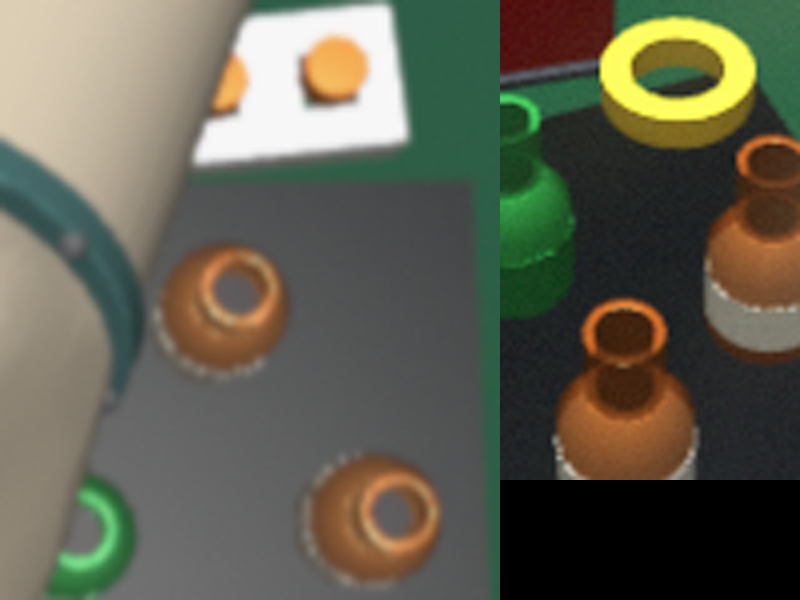

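```bash
python3 -m jog '{"claw":[0.7,0.7,0.7,0.7,0.7,0.7,0,0,0,0,0,0],"xyz":[[0,0,0.3],[0,0,0.5],[0,0,0.5],[0,0,0.4],[0,0,0.2],[0,0,0.01],[0,0,0],[0,0,0],[0,0,0],[0,0,0],[0,0,0],[0,0,0]],"twist":[[0,0,0],[0,0,0],[0,0,0],[0,0,0],[0,0,0],[0,0,0],[0,0,0],[0,0,0],[0,0,0],[0,0,0],[0,0,0],[0,0,0]]}'; python3 -m jog '{"claw":[0,0,0,0,0,0],"xyz":[[0,0,-0.1],[0,0,-0.4],[0,0,-0.5],[0,0,-0.35],[0,0,0],[0,0,0]],"twist":[[0,0,0],[0,0,0],[0,0,0],[0,0,0],[0,0,0],[0,0,0]]}'
```

```text
clock: 36.35
eef_pos: [663.1, -65.7, 43.4]
tool_rot: [3.138, 0.001, 1.661]
force: [0.7, 0.9, 6.7]
width: 30.2
gripper_force: 59.1
clock: 37.1
eef_pos: [660.7, -64.9, 175.7]
tool_rot: [-3.14, -0.001, 1.661]
force: [0.4, 0.1, -0.1]
width: 29.7
gripper_force: 59.4
```

```bash
python3 -m jog '{"claw":[0,0,0,0,0,0,0],"xyz":[[-0.17,-0.35,0],[-0.226,-0.47,0],[-0.13,-0.271,0],[0,0,0],[0,0,0.2],[0,0,0.15],[0,0,0]],"twist":[[0,0,0],[0,0,0],[0,0,0],[0,0,0],[0,0,0],[0,0,0],[0,0,0]]}'; python3 -c "
from h import *
t=cam('top');s=cam('side')
for n in('flask0','stopper0'): print(n,[(np.array(b['rect']),round(b['score'],2)) for b in optics.boxes_of('side',n)])
cv2.imwrite('pics/in1.png',np.hstack([crop(t,295,165,80,80,5,None),crop(s,265,210,80,80,5,None)]))"
```

```text
clock: 37.98
eef_pos: [556.6, -126.7, 139.3]
tool_rot: [-3.138, -0.001, 1.662]
force: [-1.1, 0.0, 0.6]
width: 30.6
gripper_force: 59.5
flask0 [(array([294.1, 246.7,  29.1,  54.8]), 0.97), (array([226.4, 234.3,  29.5,  55.3]), 0.87), (array([374.2, 208. ,  34.3,  50.4]), 0.72), (array([252.5, 286. ,  35. ,  61.7]), 0.57), (array([168. , 310.6,  36.3,  61.9]), 0.55), (array([327.5, 179.2,  13.8,  43.7]), 0.51)]
stopper0 [(array([346.6, 246.6,  17.5,  22.7]), 0.74), (array([365.3, 264.5,  17. ,  21.3]), 0.68), (array([301.4, 225.4,  17.7,  28.7]), 0.68), (array([291. , 242.5,  32. ,  59.1]), 0.38)]
```

View pics/in1.png

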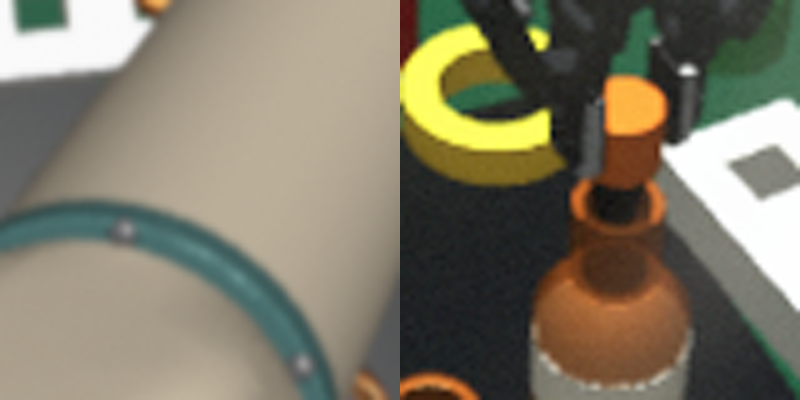

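The side view shows the plug entering the bore of flask A, centred to about 2 mm. Continuing down.

```bash
python3 -m jog '{"claw":[0,0,0,0,0],"xyz":[[0,-0.01,0.1],[0,0,0.06],[0,0,0.03],[0,0,0.02],[0,0,0]],"twist":[[0,0,0],[0,0,0],[0,0,0],[0,0,0],[0,0,0]]}'
```

```text
clock: 38.8
eef_pos: [556.6, -127.6, 120.2]
tool_rot: [3.141, -0.0, 1.661]
force: [0.5, -0.2, -0.4]
width: 30.0
gripper_force: 59.5
```

```bash
python3 -m jog '{"claw":[0,0,0,0],"xyz":[[0,0,0.03],[0,0,0.02],[0,0,0],[0,0,0]],"twist":[[0,0,0],[0,0,0],[0,0,0],[0,0,0]]}'
```

```text
clock: 39.3
eef_pos: [557.2, -128.0, 119.3]
tool_rot: [3.138, -0.001, 1.661]
force: [-6.7, 2.4, 30.9]
width: 29.7
gripper_force: 62.6
```

```bash
python3 -m jog '{"claw":[0,0,0.7,0.7,0.7,0.7,0.7,0,0,0,0,0],"xyz":[[0,0,0.02],[0,0,0],[0,0,-0.02],[0,0,0],[0,0,0],[0,0,0.15],[0,0,0.18],[0,0,0],[0,0,0],[0,0,0],[0,0,0],[0,0,0]],"twist":[[0,0,0],[0,0,0],[0,0,0],[0,0,0],[0,0,0],[0,0,0],[0,0,0],[0,0,0],[0,0,0],[0,0,0],[0,0,0],[0,0,0]]}'; python3 -m jog '{"claw":[0,0,0,0],"xyz":[[0,0,-0.2],[0,0,-0.35],[0,0,-0.2],[0,0,0]],"twist":[[0,0,0],[0,0,0],[0,0,0],[0,0,0]]}'; python3 -c "
from h import *
s=cam('side');t=cam('top');cv2.imwrite('pics/in2.png',np.hstack([crop(t,295,165,80,100,5,None),crop(s,265,170,80,100,5,None)]))"
```

```text
clock: 40.8
eef_pos: [556.5, -127.6, 82.3]
tool_rot: [3.142, -0.0, 1.661]
force: [0.2, -0.8, -3.9]
width: 33.8
gripper_force: 59.7
clock: 41.3
eef_pos: [557.6, -128.0, 158.7]
tool_rot: [3.138, 0.001, 1.661]
force: [1.0, -0.3, -3.0]
width: 33.9
gripper_force: 60.4
```

View pics/in2.png

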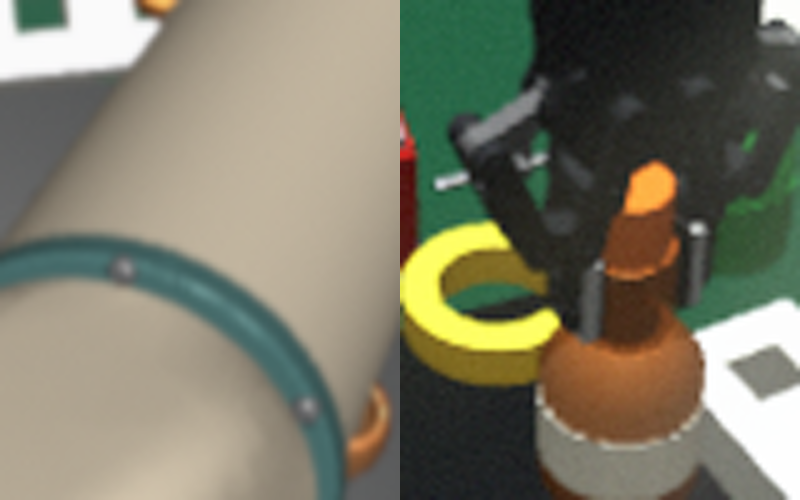

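```bash
python3 -m jog '{"claw":[0,0,0,0,0,0,0,0,0,0,0,0],"xyz":[[-0.2,-0.03,0],[-0.4,-0.065,0],[-0.5,-0.08,0],[-0.5,-0.08,0],[-0.4,-0.065,0],[-0.3,-0.05,0],[-0.135,-0.027,0],[0,0,0],[0,0,0.3],[0,0,0.25],[0,0,0.1],[0,0,0]],"twist":[[0,0,0],[0,0,0],[0,0,0],[0,0,0],[0,0,0],[0,0,0],[0,0,0],[0,0,0],[0,0,0],[0,0,0],[0,0,0],[0,0,0]]}'
```

```text
clock: 42.9
eef_pos: [539.1, -372.2, 91.7]
tool_rot: [-3.141, -0.002, 1.662]
force: [0.4, -1.1, -3.0]
width: 34.0
gripper_force: 60.3
```

```bash
python3 -m jog '{"claw":[0,0,0],"xyz":[[0,0,0.03],[0,0,0.025],[0,0,0]],"twist":[[0,0,0],[0,0,0],[0,0,0]]}'
```

```text
clock: 43.28
eef_pos: [539.0, -373.8, 87.0]
tool_rot: [3.141, 0.0, 1.661]
force: [0.5, -0.2, -3.4]
width: 33.5
gripper_force: 60.4
```

```bash
python3 -m jog '{"claw":[0,0,0],"xyz":[[0,0,0.02],[0,0,0.01],[0,0,0]],"twist":[[0,0,0],[0,0,0],[0,0,0]]}'
```

```text
clock: 43.65
eef_pos: [539.5, -374.4, 86.0]
tool_rot: [3.14, 0.001, 1.661]
force: [-1.6, 1.3, 8.9]
width: 33.5
gripper_force: 61.4
```

```bash
python3 -m jog '{"claw":[0,0.7,0.7,0.7,0.7,0.7,0.7,0.7,0.7,0.7,0.7,0.7],"xyz":[[0,0,-0.015],[0,0,0],[0,0,0],[0,0,-0.3],[0,0,-0.5],[0,0,-0.1],[0.3,0.19,0],[0.5,0.32,0],[0.5,0.32,0],[0.5,0.32,0],[0.4,0.26,0],[0.156,0.094,0]],"twist":[[0,0,0],[0,0,0],[0,0,0],[0,0,0],[0,0,0],[0,0,0],[0,0,0],[0,0,0],[0,0,0],[0,0,0],[0,0,0],[0,0,0]]}';python3 -m jog '{"claw":[0.7,0.7,0.7],"xyz":[[0,0,0],[0,0,0],[0,0,0]],"twist":[[0,0,0],[0,0,0],[0,0,0]]}'; python3 -c "
from h import *
t=cam('top');s=cam('side')
for c in('top','side'):
  for n in('flask0','stopper0'): print(c,n,[(np.array(b['rect']),round(b['score'],2)) for b in optics.boxes_of(c,n)])
cv2.imwrite('pics/tr.png',np.hstack([crop(t,330,185,145,100,3,None),crop(s,240,250,120,100,3,None)]))"
```

```text
clock: 45.15
eef_pos: [668.7, -120.7, 173.9]
tool_rot: [-3.141, -0.002, 1.667]
force: [0.3, -0.1, 0.6]
width: 59.7
gripper_force: 0.0
clock: 45.52
eef_pos: [666.5, -128.3, 175.4]
tool_rot: [-3.141, 0.001, 1.657]
force: [1.1, -0.1, 0.2]
width: 59.6
gripper_force: 0.0
top flask0 [(array([345.9, 235.7,  24.9,  26.1]), 0.98), (array([239. , 133. ,  26.3,  30.4]), 0.83), (array([341.8, 301.5,  29.4,  25.5]), 0.78), (array([410. , 199.1,  34.1,  30.5]), 0.64), (array([ 97.1, 211.3,  36. ,  32.2]), 0.55)]
top stopper0 [(array([435.9, 202.4,  16.3,  12.6]), 0.59), (array([ 98.5, 210.7,  32.8,  36.9]), 0.38)]
side flask0 [(array([345.5, 363.1,  40.9,  56.7]), 0.75), (array([169.2, 309.6,  37.2,  63.9]), 0.71), (array([375.7, 208.9,  29.3,  50.6]), 0.69), (array([317.3, 175.1,  26.5,  51.4]), 0.66), (array([225.4, 235.6,  32.8,  53.6]), 0.59), (array([253.8, 286.7,  33.5,  60. ]), 0.58), (array([362.8, 263.1,  21.6,  21.4]), 0.54)]
side stopper0 [(array([364.7, 265.3,  18.1,  22.6]), 0.58), (array([346.2, 246.7,  17.4,  18.5]), 0.57)]
```

View pics/tr.png

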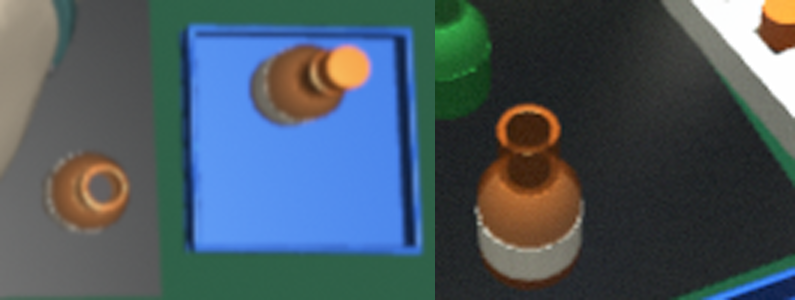

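```bash
python3 -m jog '{"claw":[0.7,0.7,0.7,0.7,0.7,0.7],"xyz":[[0,0,0.3],[0,0,0.5],[0,0,0.35],[0,0,0.15],[0,0,0.02],[0,0,0]],"twist":[[0,0,0],[0,0,0],[0,0,0],[0,0,0],[0,0,0],[0,0,0]]}'; python3 -m jog '{"claw":[0,0,0,0,0],"xyz":[[0,0,0],[0,0,0],[0,0,0],[0,0,0],[0,0,0]],"twist":[[0,0,0],[0,0,0],[0,0,0],[0,0,0],[0,0,0]]}';python3 -c "
from h import *
t=cam('top');print(proj(t,[[539.5,-374.2,145],[539.5,-374.2,117]]))
for u in[(446,207.3)]: print(plane(t,u,145))"
```

```text
clock: 46.58
eef_pos: [668.5, -126.1, 44.6]
tool_rot: [3.139, 0.001, 1.661]
force: [-0.5, -0.4, 0.0]
width: 60.0
gripper_force: 0.0
clock: 47.2
eef_pos: [668.6, -125.8, 44.8]
tool_rot: [3.139, 0.001, 1.661]
force: [-0.3, 1.0, 6.0]
width: 30.0
gripper_force: 59.0
[[446.95634454 206.83236833]
 [442.25286192 208.60651008]]
[ 538.47000474 -372.00761651  145.        ]
```

```bash
python3 -m jog '{"claw":[0,0,0,0,0,0,0,0,0,0,0,0],"xyz":[[0,0,-0.1],[0,0,-0.4],[0,0,-0.5],[0,0,-0.31],[-0.05,-0.25,0],[-0.12,-0.5,0],[-0.13,-0.55,0],[-0.129,-0.545,0],[-0.08,-0.35,0],[0,0,0],[0,0,0],[0,0,0]],"twist":[[0,0,0],[0,0,0],[0,0,0],[0,0,0],[0,0,0],[0,0,0],[0,0,0],[0,0,0],[0,0,0],[0,0,0],[0,0,0],[0,0,0]]}';python3 -m jog '{"claw":[0,0,0],"xyz":[[0,0,0.2],[0,0,0.12],[0,0,0]],"twist":[[0,0,0],[0,0,0],[0,0,0]]}';  python3 -c "
from h import *
t=cam('top');s=cam('side')
for n in('flask0','stopper0'): print(n,[(np.array(b['rect']),round(b['score'],2)) for b in optics.boxes_of('side',n)])
print(proj(s,[[454.3,-196.3,112],[454.3,-196.3,140]]))
cv2.imwrite('pics/in3.png',np.hstack([crop(t,325,205,80,80,5,None),crop(s,230,250,80,80,5,None)]))"
```

```text
clock: 48.75
eef_pos: [454.8, -195.6, 174.2]
tool_rot: [3.141, 0.0, 1.663]
force: [-1.0, 0.2, 1.1]
width: 30.2
gripper_force: 59.5
clock: 49.12
eef_pos: [453.2, -195.6, 141.3]
tool_rot: [-3.14, -0.001, 1.662]
force: [-0.4, 0.5, -0.5]
width: 29.8
gripper_force: 59.5
flask0 [(array([317.6, 171.7,  25.1,  52.8]), 0.97), (array([342.9, 360.9,  43.3,  57.8]), 0.96), (array([224.5, 233.9,  27.7,  55.2]), 0.86), (array([169. , 308.4,  36.3,  67.1]), 0.84), (array([373. , 212.2,  33.5,  44.5]), 0.79), (array([251.9, 288.8,  35.4,  59.3]), 0.68), (array([263.2, 341.2, 150.6,  76.4]), 0.39)]
stopper0 [(array([359.6, 338.8,  26.6,  30.7]), 0.78), (array([266. , 266.9,  11.2,  31.7]), 0.68), (array([364.3, 264.4,  19. ,  24.3]), 0.5)]
[[271.00336667 292.46402357]
 [270.79405313 281.27077495]]
```

```bash
python3 -m jog '{"claw":[0,0,0,0,0],"xyz":[[0,0,0.1],[0,0,0.06],[0,0,0.03],[0,0,0],[0,0,0]],"twist":[[0,0,0],[0,0,0],[0,0,0],[0,0,0],[0,0,0]]}';python3 -m jog '{"claw":[0,0,0,0],"xyz":[[0,0,0.04],[0,0,0.025],[0,0,0],[0,0,0]],"twist":[[0,0,0],[0,0,0],[0,0,0],[0,0,0]]}'
```

```text
clock: 49.95
eef_pos: [453.6, -196.2, 123.3]
tool_rot: [3.141, 0.0, 1.661]
force: [1.0, -1.6, -0.5]
width: 29.9
gripper_force: 59.4
clock: 50.45
eef_pos: [454.2, -196.6, 120.5]
tool_rot: [3.137, -0.001, 1.66]
force: [-6.7, 3.0, 40.2]
width: 29.9
gripper_force: 63.9
```

```bash
python3 -m jog '{"claw":[0.7,0.7,0.7,0.7,0.7,0,0,0,0,0],"xyz":[[0,0,0],[0,0,0],[0,0,0],[0,0,0.16],[0,0,0.18],[0,0,0],[0,0,0],[0,0,0],[0,0,0],[0,0,0]],"twist":[[0,0,0],[0,0,0],[0,0,0],[0,0,0],[0,0,0],[0,0,0],[0,0,0],[0,0,0],[0,0,0],[0,0,0]]}'; python3 -m jog '{"claw":[0,0,0,0,0,0,0,0,0,0,0],"xyz":[[0,0,-0.2],[0,0,-0.35],[0,0,-0.2],[-0.2,-0.015,0],[-0.4,-0.03,0],[-0.5,-0.04,0],[-0.4,-0.03,0],[-0.271,-0.025,0],[0,0,0],[0,0,0],[0,0,0]],"twist":[[0,0,0],[0,0,0],[0,0,0],[0,0,0],[0,0,0],[0,0,0],[0,0,0],[0,0,0],[0,0,0],[0,0,0],[0,0,0]]}'
```

```text
clock: 51.7
eef_pos: [453.4, -196.0, 82.8]
tool_rot: [-3.142, -0.0, 1.661]
force: [-0.4, 0.5, -3.6]
width: 34.5
gripper_force: 60.0
clock: 53.08
eef_pos: [455.7, -372.1, 157.5]
tool_rot: [-3.141, -0.002, 1.663]
force: [-0.1, -0.2, -4.1]
width: 34.7
gripper_force: 60.8
```

```bash
python3 -m jog '{"claw":[0,0,0,0,0,0],"xyz":[[0,0,0.3],[0,0,0.25],[0,0,0.1],[0,0,0.04],[0,0,0.02],[0,0,0]],"twist":[[0,0,0],[0,0,0],[0,0,0],[0,0,0],[0,0,0],[0,0,0]]}'
```

```text
clock: 53.82
eef_pos: [455.9, -374.0, 87.6]
tool_rot: [3.14, 0.001, 1.661]
force: [-0.0, 0.5, -2.9]
width: 34.6
gripper_force: 60.8
```

```bash
python3 -m jog '{"claw":[0,0,0],"xyz":[[0,0,0.02],[0,0,0],[0,0,0]],"twist":[[0,0,0],[0,0,0],[0,0,0]]}'
```

```text
clock: 54.2
eef_pos: [456.3, -374.3, 87.3]
tool_rot: [3.139, 0.001, 1.661]
force: [-1.7, 2.2, 12.4]
width: 34.7
gripper_force: 61.8
```

```bash
python3 -m jog '{"claw":[0,0.7,0.7,0.7,0.7,0.7,0.7,0.7],"xyz":[[0,0,-0.01],[0,0,0],[0,0,0],[0,0,-0.3],[0,0,-0.5],[0,0,-0.4],[0,0,0],[0,0,0]],"twist":[[0,0,0],[0,0,0],[0,0,0],[0,0,0],[0,0,0],[0,0,0],[0,0,0],[0,0,0]]}';python3 -m jog '{"claw":[0.7,0.7,0.7,0.7,0.7,0.7,0.7,0.7,0.7,0.7,0.7],"xyz":[[0.3,0,0],[0.5,0,0],[0.5,0,0],[0.5,0,0],[0.5,0,0],[0.5,0,0],[0.5,0,0],[0.4,0,0],[0,0,0],[0,0,0],[0,0,0]],"twist":[[0,0,0],[0,0,0],[0,0,0],[0,0,0],[0,0,0],[0,0,0],[0,0,0],[0,0,0],[0,0,0],[0,0,0],[0,0,0]]}'; python3 - <<'E'
from h import *
t=cam('top');s=cam('side')
a=np.hstack([crop(t,385,185,90,90,4,None),crop(s,290,310,110,90,4,None)])
b=np.hstack([crop(t,80,185,140,60,4,None)[:,:560],crop(s,185,110,60,60,4,None)])
cv2.imwrite('pics/fin.png',np.vstack([a,b[:240,:800]]))
for c in('top','side'):
  for n in('flask0','stopper0','crank','crank_grip','tape','driver'): print(c,n,[(np.array(b['rect']),round(b['score'],2)) for b in optics.boxes_of(c,n)])
print('top proj A head,B head',proj(t,[[539.5,-374.2,145],[456,-374,145]]),'side',proj(s,[[539.5,-374.2,145],[456,-374,145]]))
E
```

```text
clock: 55.2
eef_pos: [455.3, -373.2, 205.2]
tool_rot: [-3.141, -0.001, 1.661]
force: [0.1, -0.1, 0.2]
width: 59.7
gripper_force: 0.0
clock: 56.58
eef_pos: [422.1, -6.6, 205.5]
tool_rot: [-3.141, 0.001, 1.658]
force: [0.1, 0.7, -0.7]
width: 59.9
gripper_force: 0.0
top flask0 [(array([411. , 199.8,  33.7,  28.2]), 0.96), (array([342.7, 299.7,  31.5,  30.4]), 0.86), (array([240.8, 131.8,  24.1,  32.3]), 0.8), (array([304.4, 103.7,  24.4,  35.7]), 0.79), (array([417.5, 235.9,  27.5,  21.1]), 0.65)]
top stopper0 [(array([438.9, 238.5,  18. ,  13.4]), 0.8), (array([344.9, 153.7,  15.9,  13. ]), 0.64), (array([438.1, 204.2,  14.6,   9.6]), 0.5)]
top crank [(array([196.1, 225.6,  16.3,  36.3]), 0.79)]
top crank_grip [(array([194.7, 224.3,  18. ,  37.2]), 0.56), (array([344.2, 152.4,  14.5,  14.5]), 0.37)]
top tape [(array([238.7, 182.8,  35.1,  37.9]), 0.68), (array([ 97.8, 210. ,  36.4,  35.4]), 0.51)]
top driver [(array([216.8, 118. ,   8.1,  79.7]), 0.85)]
side flask0 [(array([316.5, 176.1,  27.2,  47.3]), 0.76), (array([293. , 382. ,  43.6,  37.3]), 0.72), (array([345.6, 363.9,  41.2,  56. ]), 0.7), (array([225.5, 234.5,  31.5,  54.4]), 0.62), (array([278. , 188.3,  64.7,  19.9]), 0.34)]
side stopper0 [(array([358.3, 342.7,  28.4,  28.7]), 0.85), (array([306.9, 364.2,  23.8,  29.7]), 0.81), (array([365.2, 264.4,  18.5,  20.5]), 0.64)]
side crank [(array([202.1, 163.6,  25.8,  23.5]), 0.9), (array([262. , 215.8,  39.9,  33.7]), 0.59), (array([294.3, 385.3,  42.2,  34.7]), 0.29)]
side crank_grip [(array([201.2, 164.1,  27.7,  25.7]), 0.8)]
side tape [(array([263.2, 214.3,  38.2,  33.3]), 0.73), (array([344. , 359.5,  43.7,  59.3]), 0.16)]
side driver []
top proj A head,B head [[446.95634454 206.83236833]
 [449.28197716 244.58760763]] side [[374.34927339 351.29961862]
 [320.30776318 372.12582581]]
```

View pics/fin.png

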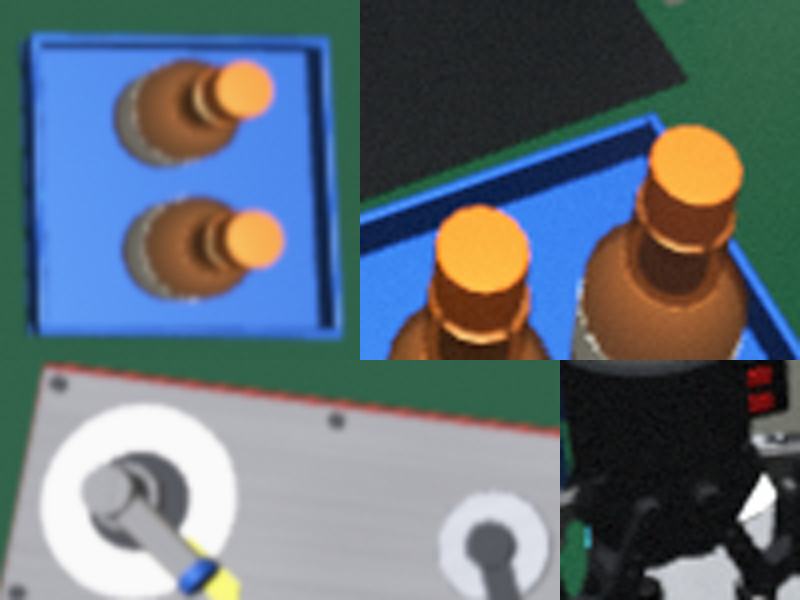

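Both stoppers sit flush, both flasks stand upright in the tray, and the spout is over the wedge. Last, I'll compare the crank with the first picture.

```bash
python3 - <<'E'
from h import *
t=cam('top'); a=cv2.imread('pics/top0.png')[:,:,::-1]; b=t['color']
for im in(a,b):
    g=im[222:268,188:222].max(2)<95
    y,x=np.nonzero(g); d=np.c_[x,y].astype(float); w=d.mean(0); u=np.linalg.svd(d-w,full_matrices=False)[2][0]
    print(g.sum(),w+[188,222],np.degrees(np.arctan2(u[1],u[0])))
T=lambda i:cv2.cvtColor(np.ascontiguousarray(i),cv2.COLOR_RGB2GRAY)
r=cv2.matchTemplate(T(b[235:280,190:225]),T(a[246:267,198:217]),cv2.TM_CCOEFF_NORMED);print(cv2.minMaxLoc(r),'expected (8,11)')
st()
E
```

```text
303 [203.89768977 248.7689769 ] 94.17797613568385
133 [205.        255.4887218] 97.37555854489794
(-0.26751959323883057, 0.9742696285247803, (16, 8), (8, 11)) expected (8,11)
57.33 pos [422.1  -5.1 205.7] rpy [-3.142 -0.     1.661] F [ 0.2 -0.2 -0.2] w 59.8 g 0.0
```

```bash
python3 -c "
from cell import order
print(order.finish_job())"
```

```text
the job is handed in; nothing more can be done
None
```

The job is handed in: the elbow is stopped on its second pass of the mark (within about 1°), the crank was then turned three full turns clockwise, and both amber flasks are stoppered and standing upright in the blue tray.

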